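# Stow the coil former in its graded hole

## Task

Put away the steel coil former that stands on the dropped flap of the wooden storage box: find the one hole in the box's drilled deck that fits its shank, and press it down through its spring clip, gently and without forcing it, until its flange sits flat on the deck, then let go. The deck lies in the box with several millimetres of play, so feel for the hole with a light touch. Leave the two formers on the coil winder's board, and everything else, as they are.

Things in the scene. Friction and masses are not known exactly. Their poses are not given: they have to be found in the camera images.
- box: dark wooden storage box, fixed, no lid, front flap dropped on brass hinges. Origin: centre of its underside, on the bench; x from open front to back wall, y along its width, z up. 190 (x) by 330 mm (y), back and side walls 100 mm high, 10 mm thick. Inside lies a light wooden deck, 14 mm thick, top at z = 55 mm, with a graded row of round through holes along y at x = -30 mm
- flap_mid (a point): middle of the dropped flap's top face, box frame x = -146 mm, z = 12 mm. The flap lies flat on the bench, 100 mm (x) by 330 mm (y), fixed. The former to put away stands on it, at any place along its width
- row_mid (a point): the place of the middle (22 mm) hole's mouth if the deck lay in the middle of the box. The lift-out deck has play: at each start it lies up to 7 mm either way in x and in y from there, all its holes together; this reading does not show that. Felt holds it there against up to about 60 N. The holes have plain edges and are 1.5 mm wider than their shanks
- place18 (a point): the hole for the 18 mm shank, 60 mm from the middle hole towards +y of the box: its mouth if the deck lay in the middle of the box (the real hole is up to 7 mm off in x and in y, see row_mid). Beyond it, at y = +120 mm, a 14 mm former is already stowed, fixed: flange on the deck, grip up to 103 mm above the bench, as it should look
- place26 (a point): the hole for the 26 mm shank, 60 mm from the middle hole towards -y of the box: its mouth if the deck lay in the middle (the real hole is up to 7 mm off in x and in y). Beyond it, at y = -120 mm, a 30 mm former is already stowed. Under each of the three open holes is a clip of two sprung steel jaws: it grips the shank, which needs a push of 5 to 14 N over its last 15 mm; over 40 N does damage
- former18_grip (a point): steel coil former, standing on its foot. Point: on its axis, mid-grip, 60 mm above the foot; z up the axis. From the foot: shank 18 mm in diameter, 34 mm long, bevelled 1.5 mm over the lowest 4 mm; flange 38 mm wide, 4 mm thick; knurled grip 20 mm wide, 44 mm tall; 82 mm in all, 0.10 to 0.22 kg. Which former is on the flap and which two on the winder board changes each start
- former22_grip (a point): steel coil former, standing on its foot. Point: on its axis, mid-grip, 60 mm above the foot; z up the axis. From the foot: shank 22 mm in diameter, 34 mm long, bevelled 1.5 mm over the lowest 4 mm; flange 38 mm wide, 4 mm thick; knurled grip 20 mm wide, 44 mm tall; 82 mm in all, 0.10 to 0.22 kg. Which former is on the flap and which two on the winder board changes each start
- former26_grip (a point): steel coil former, standing on its foot. Point: on its axis, mid-grip, 60 mm above the foot; z up the axis. From the foot: shank 26 mm in diameter, 34 mm long, bevelled 1.5 mm over the lowest 4 mm; flange 38 mm wide, 4 mm thick; knurled grip 20 mm wide, 44 mm tall; 82 mm in all, 0.10 to 0.22 kg. Which former is on the flap and which two on the winder board changes each start
- winder_clear_end (a point): point on the top of the dark wooden board of the hand coil winder (board 400 by 170 mm, 12 mm high, fixed), in the middle of its clear end, where the two formers that stay out stand, within 100 mm of this point
- transformer: beige bakelite transformer, 38 by 50 by 46 mm, standing on the deck near the back of the box; origin under its centre
- battery: blue plastic battery pack, 32 by 62 by 55 mm, standing on the deck near the back of the box; origin under its centre
- valve: small glass valve in a white ceramic socket, 34 mm wide, 55 mm tall, standing on the deck near the back of the box; origin under its centre
- wire_reel: reel of copper wire, 64 mm in diameter, 36 mm tall, on the bench; origin under its centre
- screwdriver: screwdriver, 180 mm long, lying on the bench; its length is its x axis
- multimeter: grey multimeter, 160 by 80 by 40 mm, lying on the bench; origin under its centre
Not all that is in view belongs to the job. Leave any green look-alike of the part that bears former18_grip alone.

How it is judged (in metres and radians):
At the end, for the whole second after the job is handed in: The former from the flap is in the hole for its own shank (within 10 mm of that hole's mid-play place in x and y), upright within 0.05 rad, flange on the deck within 2 mm, at rest, let go; the other two still stand on the winder's board, upright and within 15 mm of where they were (((x of former18_grip in the frame of box between -0.04 and -0.02 m and y of former18_grip in the frame of box between 0.05 and 0.07 m and z of former18_grip in the frame of box between 0.078 and 0.083 m and angle between former18_grip's own z axis and vertical below 0.05 rad and linear speed of former18 below 0.01 m/s and horizontal distance between each of former22_grip, former26_grip and winder_clear_end below 0.12 m and distance of each of former22_grip, former26_grip from where it was at the start of the episode below 0.015 m and angle between each of former22_grip, former26_grip's own z axis and vertical below 0.1 rad) or (x of former22_grip in the frame of box between -0.04 and -0.02 m and y of former22_grip in the frame of box between -0.01 and 0.01 m and z of former22_grip in the frame of box between 0.078 and 0.083 m and angle between former22_grip's own z axis and vertical below 0.05 rad and linear speed of former22 below 0.01 m/s and horizontal distance between each of former18_grip, former26_grip and winder_clear_end below 0.12 m and distance of each of former18_grip, former26_grip from where it was at the start of the episode below 0.015 m and angle between each of former18_grip, former26_grip's own z axis and vertical below 0.1 rad) or (x of former26_grip in the frame of box between -0.04 and -0.02 m and y of former26_grip in the frame of box between -0.07 and -0.05 m and z of former26_grip in the frame of box between 0.078 and 0.083 m and angle between former26_grip's own z axis and vertical below 0.05 rad and linear speed of former26 below 0.01 m/s and horizontal distance between each of former18_grip, former22_grip and winder_clear_end below 0.12 m and distance of each of former18_grip, former22_grip from where it was at the start of the episode below 0.015 m and angle between each of former18_grip, former22_grip's own z axis and vertical below 0.1 rad))); the robot touches nothing.
It fails at once if a former is forced: pressed on the deck, clip or box with more than 40 N (contact force between any of former18, former22, former26 and box above 40 N).
It fails at once if the gripper bears on the box, its deck or a stowed former with more than 40 N (contact force between the fingers and box above 40 N).
It fails at once if the transformer, battery pack, valve, wire reel, screwdriver or multimeter is moved by more than 20 mm (distance of any of transformer, battery, valve, wire_reel, screwdriver, multimeter from where it was at the start of the episode above 0.02 m).
It fails at once if the glass valve is tipped over (angle between valve's own z axis and vertical above 0.5 rad).
It also fails if it takes over 72 s, if anything falls off the work surface, if the arm or the gripper's body presses on something with over 40 N, if the wrist force passes 120 N, or if a joint passes its speed limit or range.

## Robot

A 6-joint arm with a two-finger parallel gripper is mounted at the origin on the work surface. World frame = base frame: x ahead of the robot, y to its left, z up, the work surface at z = 0. Lengths are in m, angles in degrees, forces in N, time in s.
With the tool pointing down it reaches from about 0.275 to 0.775 m from the base axis. Payload 14.6 kg.
Tool frame: the origin (TCP) lies midway between the tips of the shut fingers; the grasp point (between the pads) lies 19 mm behind it; z points along the fingers, y is the line along which they close (so a half turn about z gives the same grasp; the last joint's range is limited). The gripper opens to 85 mm and grips with 20 to 120 N. Pads are 22 mm wide; open, the fingers measure 114 mm over their backs; the gripper's body (76 mm by 85 mm) begins 54 mm behind the grasp point. The pads swing forward as they close: fully open they stand 13 mm farther back than shut.
Start: joints at [-79.028, 15.075, -2.767, 72.158, 0, 81.102], TCP at [0.178, -0.494, 0.231] pointing down, gripper open.
Joint ranges: [-151.79, 151.79], [-50.71, 97.33], [-67.44, 78.34], [-121.81, 120.89], [-77.56, 73.72], [-180, 180]. Speed limits (degrees/s): [108.29, 108.29, 147.25, 159.86, 180, 180].

## Interface

Orientations are given as a 3x3 rotation matrix whose columns are the frame's x, y, z axes.
In Python, from station import env, cams gives the robot as it stands.
- The arm moves only by the shell command python3 -m handwheel 'ROWS' [FORCE]. ROWS is JSON, a list of rows, each an object with "turn": the turn, a rotation vector about the tool's x, y, z each as a share of pi/2 rad, from -1 to 1, a list of three; "xyz": the shift along the tool's x, y, z each as a share of 0.3 m, from -1 to 1, a list of three; "grip": the finger opening in mm, from 0 to 85.4. In form: [{"turn": [wx, wy, wz], "xyz": [x, y, z], "grip": grip}, ...]. A call has 1 to 8 rows; each row shifts and turns the commanded pose from where the row before left it, along the tool's axes as they then stand; what a row does not reach is not made up. A row lasts 1/12 s, in which the tool goes at most 41.7 mm and 7.16 degrees, less where a joint would pass 70% of its speed; a pose out of reach is approached as far as the arm can. A call with a number of a shift or a turn outside -1 to 1 is refused whole. A call with a gripper value outside its range is refused whole. The fingers move at their own pace and stop on an object; FORCE is the grip in N (left out, the last holds). Time passes only in rows, so rows that do not move let the fingers close. It gives the time, the measured TCP pose, the force, the opening and the grip force at its end, in the units of the state.
- env.sense(): the state, without advancing time (a new reading comes with each control period).
- cams.grab_frame(name): name is "scene" or "side" or "wrist"; returns the picture (384x512x3 uint8, red, green, blue); there is no depth.
- cams.camera_params(name): a dict with "fx", "fy", "cx", "cy" (pixels), "k1" (the pictures are not rectified: a ray, as slopes to the right and down, at radius r is drawn at 1 + k1 r^2 times it, then the intrinsics apply), "extrinsics" (4x4, takes a point from camera to world coordinates). Camera axes: x right, y down, z forward; pixel columns grow to the right and rows downward; lengths in m; the calibration is good to about 2 mm. A picture is of the moment at which its call begins: read the wrist's pose just before it. camera_params takes no time and is no camera call; for the wrist camera it gives the pose at the moment of the call.
- env.finish_job(): hands the job in; it is judged then, once.
Trained networks look in the newest picture that a camera, given by its name, has taken for a name from the list of things; names that differ only in an ending like _2 or _b are one class to them, and where a whole thing is asked for, a point or a joint stands for the part that bears it (a point fixed in the world has none). Each returns a list of dicts, best first, with "score" (0 to 1); they miss things now and then, are a little off and sometimes report something else, mostly with a low value. They report only what shows in the picture. A call takes as long as a camera call. They do not tell look-alikes from the thing itself.
- cams.silhouettes(camera, target): "pixels" (384x512 bool, what is visible of it) and "uv" ([column, row] in pixels, amid what is visible of it).
The state is a dict: "time_s": time; "q": joint angles; "qvel": joint speeds; "joint_torque": joint torques, N m; "tcp_pos": TCP position; "ee_rot": TCP orientation; "contact_force": force on the tool from outside, world axes, zero at the start; "wrist_torque": the same for the moment, N m; "grip_width": finger opening in m; "grasp_force": force on a finger pad.
Only numpy, scipy, OpenCV 4.12 (cv2) and the standard library are available. Lean on these libraries where they do the work, as an engineer would, in place of code of your own. Each camera call takes 0.05 s, during which the arm holds its last target. There are 200 camera calls.

## Working session

There is one attempt and no reset: what is moved stays moved. The work goes in short steps, Python scripts to look and compute and a shell command to move; the robot and the scene stay as the last step left them, time stands still between calls to the robot, and variables do not carry over. Pictures are saved under pics/ and viewed, at most 10 in all, crops included, and the job is handed in when it is done.

```bash
ls; mkdir -p pics
python3 - <<'E'
from station import env,cams
import cv2,numpy as np
s=env.sense();print(s['tcp_pos'],s['ee_rot'],s['contact_force'],s['time_s'])
ims=[]
for c in ['scene','side']:
    im=cams.grab_frame(c);cv2.imwrite(f'pics/{c}0.png',im[:,:,::-1])
    p=cams.camera_params(c);print(c,{k:np.round(v,4).tolist() for k,v in p.items()})
    for t in ['box','former18_grip','former22_grip','former26_grip','transformer','battery','valve','wire_reel']:
        for d in cams.silhouettes(c,t)[:4]:
            ys,xs=np.nonzero(d['pixels']);print(c,t,round(d['score'],2),np.round(d['uv']),xs.min(),xs.max(),ys.min(),ys.max())
print(env.sense()['time_s'])
E
```

```text
pics
[ 0.17839954 -0.4934798   0.23083798] [[ 9.40470830e-01  3.39874387e-01 -1.36519007e-04]
 [ 3.39874344e-01 -9.40470300e-01  1.02188011e-03]
 [ 2.18918805e-04 -1.00744775e-03 -9.99999469e-01]] [-0.39623528 -0.22274146 -0.49818238] 0.0
scene {'fx': 362.5836, 'fy': 362.5836, 'cx': 248.5509, 'cy': 192.769, 'k1': -0.1058, 'extrinsics': [[-0.0079, 0.6682, -0.7439, 1.2512], [0.9999, 0.0002, -0.0104, 0.0064], [-0.0068, -0.744, -0.6682, 0.7322], [0.0, 0.0, 0.0, 1.0]]}
scene box 0.56 [209. 222.] 138 281 182 267
scene box 0.53 [210. 230.] 198 224 221 235
scene former18_grip 0.76 [181. 184.] 177 190 174 196
scene former18_grip 0.75 [195. 164.] 190 198 154 172
scene former18_grip 0.59 [133. 200.] 128 139 186 209
scene former18_grip 0.48 [166. 159.] 162 170 149 169
scene former22_grip 0.61 [404. 187.] 398 411 176 199
scene former26_grip 0.52 [369. 186.] 365 376 174 196
scene battery 0.74 [211. 229.] 198 224 221 234
scene wire_reel 0.64 [336. 165.] 327 345 153 173
scene wire_reel 0.63 [210. 218.] 137 282 181 267
side {'fx': 429.0903, 'fy': 429.0903, 'cx': 253.3674, 'cy': 193.4309, 'k1': 0.0384, 'extrinsics': [[0.9876, -0.1041, 0.1178, 0.3793], [-0.157, -0.6216, 0.7674, -0.8968], [-0.0066, -0.7764, -0.6302, 0.7965], [0.0, 0.0, 0.0, 1.0]]}
side box 0.89 [279. 234.] 212 358 162 294
side former18_grip 0.58 [276. 298.] 264 280 283 312
side former18_grip 0.55 [246. 252.] 237 253 235 262
side former18_grip 0.54 [195. 253.] 190 204 239 267
side former22_grip 0.58 [225. 115.] 219 224 108 120
side former26_grip 0.57 [221. 133.] 216 226 121 144
side former26_grip 0.24 [242. 252.] 238 252 235 261
side transformer 0.58 [306. 186.] 296 314 173 196
side battery 0.82 [318. 204.] 308 328 188 220
side battery 0.66 [243. 252.] 237 252 235 262
side valve 0.73 [332. 234.] 324 337 225 244
side wire_reel 0.82 [175. 157.] 166 185 148 167
0.9
```

View pics/scene0.png

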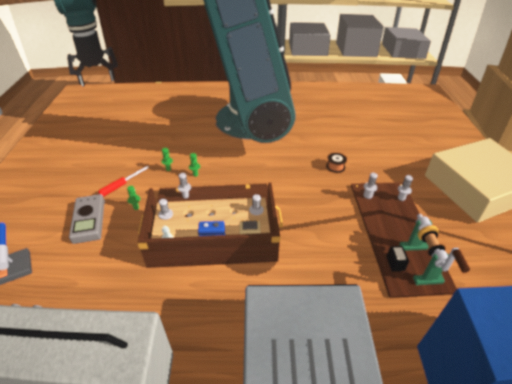

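View pics/side0.png

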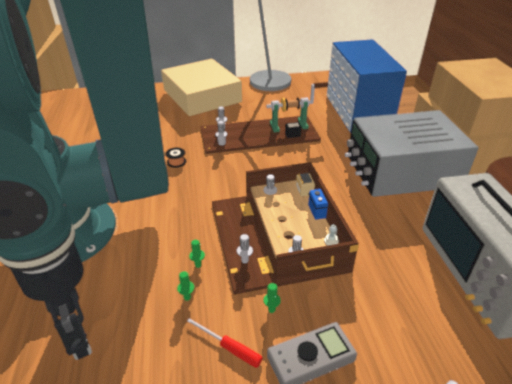

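The scene view shows the box at about (210,222), with the flap on the robot's side and the former on it at (184,184). The stowed formers are at (164,208) and (256,203), and two formers stand on the winder at (370,185) and (405,187). In the side view the flap former is at (245,249), with green look-alikes around it. I'll triangulate next.

```bash
cat > h.py <<'E'
import numpy as np,cv2
from station import env,cams
def ray(c,uv,p=None):
    p=p or cams.camera_params(c)
    d=np.array([(uv[0]-p['cx'])/p['fx'],(uv[1]-p['cy'])/p['fy']]); u=d.copy()
    for _ in range(20): u=d/(1+p['k1']*(u@u))
    E=np.array(p['extrinsics']); v=E[:3,:3]@np.r_[u,1]
    return E[:3,3],v/np.linalg.norm(v)
def proj(c,X,p=None):
    p=p or cams.camera_params(c); E=np.array(p['extrinsics'])
    q=(np.atleast_2d(X)-E[:3,3])@E[:3,:3]; u=q[:,:2]/q[:,2:]
    u=u*(1+p['k1']*(u**2).sum(1,keepdims=True))
    return u*[p['fx'],p['fy']]+[p['cx'],p['cy']]
def plane(c,uv,z,p=None):
    o,v=ray(c,uv,p); return o+v*(z-o[2])/v[2]
def tri(*cu):
    A=np.zeros((3,3));b=np.zeros(3)
    for c,uv in cu:
        o,v=ray(c,uv);P=np.eye(3)-np.outer(v,v);A+=P;b+=P@o
    return np.linalg.solve(A,b)
def tool(dx):  # world shift -> tool shares of .3 m
    return env.sense()['ee_rot'].T@np.array(dx)/.3
E
python3 - <<'E'
from h import *
print('tri former',tri(('scene',(184,184)),('side',(245,249))))
print('stow',tri(('scene',(164,208)),('side',(297,245))),tri(('scene',(256,203)),('side',(270,185))))
print('grip', plane('side',(245,238),.094),plane('scene',(183,174),.094))
p=cams.camera_params('wrist');R=env.sense()['ee_rot'];t=env.sense()['tcp_pos']
E=np.array(p['extrinsics']);print('cam in tool',R.T@(E[:3,3]-t),(R.T@E[:3,:3]).round(3),p['fx'],p['cx'],p['cy'],p['k1'])
ims=[cv2.resize(cv2.imread('pics/side0.png')[155:305,205:365],None,fx=4,fy=4,interpolation=2)]
cv2.imwrite('pics/sidec.png',ims[0])
cv2.imwrite('pics/scenec.png',cv2.resize(cv2.imread('pics/scene0.png')[165:275,125:290],None,fx=4,fy=4,interpolation=2))
E
```

```text
tri former [ 0.4637208  -0.19252931  0.05502579]
stow [ 0.58289423 -0.22381348  0.07761895] [0.56345491 0.01428596 0.07508975]
grip [ 0.46600097 -0.19899718  0.094     ] [ 0.46176717 -0.1884872   0.094     ]
cam in tool [ 0.08165451  0.00097175 -0.1444097 ] [[ 0.    -0.948 -0.319]
 [ 1.     0.     0.   ]
 [ 0.    -0.319  0.948]] 306.75082824532393 252.2080563861173 193.6889204880145 -0.0679613029869245
```

View pics/sidec.png

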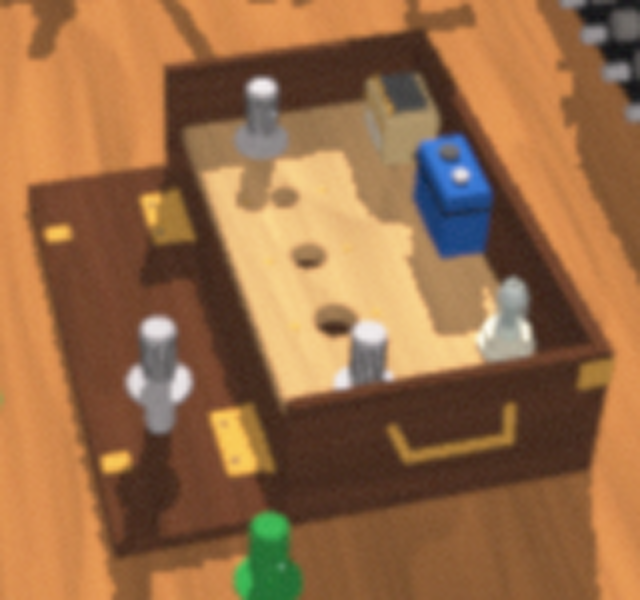

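The side crop shows the former near (160,375) and three open holes at (285,195), (308,255) and (335,320). I'll move the wrist camera over the box.

```bash
python3 -m handwheel '[{"turn":[0,0,0],"xyz":[0.107,-0.056,-0.012],"grip":60},{"turn":[0,0,0],"xyz":[0.107,-0.056,-0.012],"grip":60},{"turn":[0,0,0],"xyz":[0.107,-0.056,-0.012],"grip":60},{"turn":[0,0,0],"xyz":[0.107,-0.056,-0.012],"grip":60},{"turn":[0,0,0],"xyz":[0.107,-0.056,-0.012],"grip":60},{"turn":[0,0,0],"xyz":[0.107,-0.056,-0.012],"grip":60},{"turn":[0,0,0],"xyz":[0.107,-0.056,-0.012],"grip":60},{"turn":[0,0,0],"xyz":[0.107,-0.056,-0.012],"grip":60}]'
python3 -m handwheel '[{"turn":[0,0,0],"xyz":[0.107,-0.056,-0.012],"grip":60},{"turn":[0,0,0],"xyz":[0.107,-0.056,-0.012],"grip":60},{"turn":[0,0,0],"xyz":[0.107,-0.056,-0.012],"grip":60},{"turn":[0,0,0],"xyz":[0.107,-0.056,-0.012],"grip":60},{"turn":[0,0,0],"xyz":[0.107,-0.056,-0.012],"grip":60},{"turn":[0,0,0.078],"xyz":[0,0,0],"grip":60},{"turn":[0,0,0.078],"xyz":[0,0,0],"grip":60},{"turn":[0,0,0],"xyz":[0,0,0],"grip":60}]'
python3 - <<'E'
from h import *
s=env.sense();print(s['tcp_pos'],s['ee_rot'].round(3),s['time_s'])
im=cams.grab_frame('wrist');cv2.imwrite('pics/w1.png',im[:,:,::-1])
import pickle;pickle.dump(cams.camera_params('wrist'),open('w1.pkl','wb'))
cv2.imwrite('pics/w1b.png',cv2.resize(im[:,:,::-1],(800,600),interpolation=2))
E
```

```text
time_s: 1.57
tcp_pos: [0.3751, -0.2786, 0.2604]
ee_rot: [[0.941, 0.34, 0.0], [0.34, -0.941, -0.0], [0.0, 0.0, -1.0]]
contact_force: [0.3, -1.1, 0.5]
grip_width: 0.06
grasp_force: 0.0
time_s: 2.23
tcp_pos: [0.497, -0.1459, 0.278]
ee_rot: [[0.995, 0.097, -0.0], [0.097, -0.995, 0.0], [-0.0, -0.0, -1.0]]
contact_force: [-0.2, -0.7, 1.2]
grip_width: 0.0597
grasp_force: 0.0
[ 0.49700397 -0.14588518  0.27797233] [[ 0.995  0.097 -0.   ]
 [ 0.097 -0.995  0.   ]
 [-0.    -0.    -1.   ]] 2.2333
```

View pics/w1b.png

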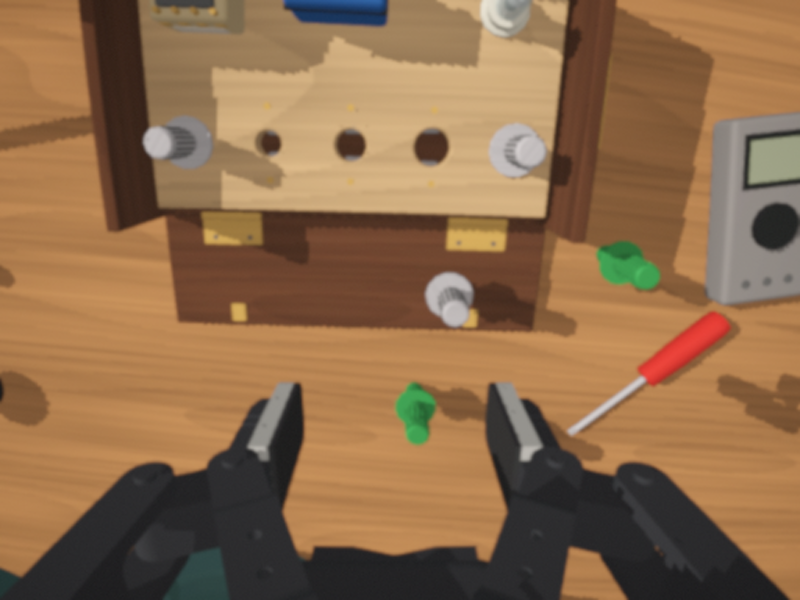

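The wrist view (800x600) shows the holes at (269,142), (350,145) and (431,147), and the flap former's top at (455,314). Next I'll find their positions and work out which former it is.

Run:
```python
from h import *
import pickle
p=pickle.load(open('w1.pkl','rb'))
im=cv2.imread('pics/w1.png');g=im.mean(2)
k=.64
H=[]
for u,v in [(269,142),(350,145),(431,147)]:
    u*=k;v*=k
    x0,y0=int(u)-16,int(v)-16;c=g[y0:y0+32,x0:x0+32]
    m=(c<105).astype(np.uint8);n,l,st,ce=cv2.connectedComponentsWithStats(m)
    i=min(range(1,n),key=lambda i:np.hypot(*(ce[i]-16))-.01*st[i,4])
    uv=ce[i]+[x0,y0];X=plane('wrist',uv,.055,p);H.append(X);w=plane('wrist',uv+[st[i,2]/2,0],.055,p)-plane('wrist',uv-[st[i,2]/2,0],.055,p)
    print('hole',uv,st[i],X.round(4),np.linalg.norm(w))
print('spacing',np.linalg.norm(H[0]-H[1]),np.linalg.norm(H[1]-H[2]))
print('former top',plane('wrist',(455*k,315*k),.094,p),'flange',plane('wrist',(449*k,297*k),.050,p))
for n,u in [('deck front L',(158,210)),('deck front R',(546,217))]: print(n,plane('wrist',np.array(u)*k,.055,p))
for n,u in [('flapL',(180,321)),('flapR',(533,329))]: print(n,plane('wrist',np.array(u)*k,.012,p))
print('stow flanges',[plane('wrist',np.array(u)*k,.057,p).round(4) for u in [(186,143),(515,151)]],'tops',[plane('wrist',np.array(u)*k,.103,p).round(4) for u in [(157,142),(530,153)]])
T=[]
for f,u,v in [('side0',244,250),('scene0',184,186),('scene0',371,186),('scene0',405,188),('side0',221,124)]:
    c=cv2.imread(f'pics/{f}.png')[v-20:v+20,u-13:u+13];T.append(cv2.resize(c,(156,240),interpolation=2))
cv2.imwrite('pics/mont.png',np.hstack(T))
```

```text
hole [171.4198895   90.97790055] [  8  10  16  15 181] [ 0.5695 -0.0464  0.055 ] 0.018552813550692476
hole [223.82089552  92.10820896] [  7   8  19  17 268] [ 0.5741 -0.1065  0.055 ] 0.021790601842770624
hole [275.584  93.432] [  6   6  22  20 375] [ 0.5788 -0.1657  0.055 ] 0.02524445184201684
spacing 0.0603286122855646 0.05933813153056237
former top [ 0.46360934 -0.1955456   0.094     ] flange [ 0.46323127 -0.19598165  0.05      ]
deck front L [0.51150053 0.0379345  0.055     ]
deck front R [ 0.53675131 -0.26067565  0.055     ]
flapL [0.40230162 0.04265657 0.012     ]
flapR [ 0.42882021 -0.28380854  0.012     ]
stow flanges [array([0.5635, 0.014 , 0.057 ]), array([ 0.5822, -0.2277,  0.057 ])] tops [array([0.5644, 0.014 , 0.103 ]), array([ 0.5816, -0.2264,  0.103 ])]
```

View pics/mont.png

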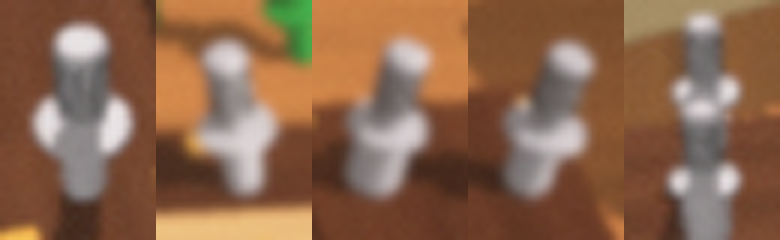

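The flap former has the narrowest shank, narrower than its 20 mm grip, so it is the 18 mm one. The hole is at (0.5695, -0.0464), and the spacing and diameters match what was given. The former's axis is at (0.4635, -0.1957).

```bash
python3 -m handwheel '[{"turn":[0,0,0],"xyz":[-0.064,0.077,0],"grip":60},{"turn":[0,0,0],"xyz":[-0.064,0.077,0],"grip":60},{"turn":[0,0,0],"xyz":[0,0,0.12],"grip":60},{"turn":[0,0,0],"xyz":[0,0,0.12],"grip":60},{"turn":[0,0,0],"xyz":[0,0,0.12],"grip":60},{"turn":[0,0,0],"xyz":[0,0,0],"grip":60}]'
python3 - <<'E'
from h import *
s=env.sense();print(s['tcp_pos'])
im=cams.grab_frame('wrist');p=cams.camera_params('wrist')
print('expect top/flange',proj('wrist',[[.4635,-.1957,.094],[.4635,-.1957,.050]],p))
cv2.imwrite('pics/w2.png',im[150:384,100:412,::-1])
E
```

```text
time_s: 2.78
tcp_pos: [0.4599, -0.1952, 0.1649]
ee_rot: [[0.994, 0.105, -0.007], [0.105, -0.995, 0.004], [-0.007, -0.005, -1.0]]
contact_force: [-0.8, -0.1, -0.3]
grip_width: 0.06
grasp_force: 0.0
[ 0.45994536 -0.19519814  0.16490275]
expect top/flange [[251.32973781 200.90832369]
 [251.63620032 183.93454483]]
```

View pics/w2.png

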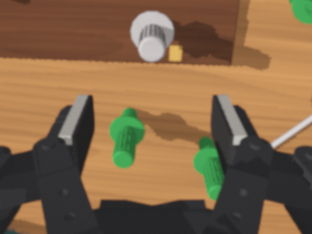

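The former's top is at about (252,198), within 2 mm of prediction. I'll go down and grip it.

```bash
python3 -m handwheel '[{"turn":[0,0,0],"xyz":[0.013,0,0.115],"grip":60},{"turn":[0,0,0],"xyz":[0,0,0.115],"grip":60},{"turn":[0,0,0],"xyz":[0,0,0.1],"grip":60},{"turn":[0,0,0],"xyz":[0,0,0],"grip":60},{"turn":[0,0,0],"xyz":[0,0,0],"grip":60}]'
```

```text
time_s: 3.25
tcp_pos: [0.4675, -0.1964, 0.0727]
ee_rot: [[0.995, 0.103, -0.0], [0.103, -0.995, 0.0], [-0.0, -0.0, -1.0]]
contact_force: [-0.4, -0.3, 0.8]
grip_width: 0.06
grasp_force: 0.0
```

```bash
python3 -m handwheel '[{"turn":[0,0,0],"xyz":[-0.008,0,0.042],"grip":60},{"turn":[0,0,0],"xyz":[0,0,0],"grip":60},{"turn":[0,0,0],"xyz":[0,0,0],"grip":15},{"turn":[0,0,0],"xyz":[0,0,0],"grip":15},{"turn":[0,0,0],"xyz":[0,0,0],"grip":15},{"turn":[0,0,0],"xyz":[0,0,0],"grip":15},{"turn":[0,0,0],"xyz":[0,0,0],"grip":15},{"turn":[0,0,0],"xyz":[0,0,0],"grip":15}]' 50
python3 -m handwheel '[{"turn":[0,0,0],"xyz":[0,0,0],"grip":15},{"turn":[0,0,0],"xyz":[0,0,0],"grip":15},{"turn":[0,0,0],"xyz":[0,0,0],"grip":15}]' 50
```

```text
time_s: 3.92
tcp_pos: [0.4654, -0.1966, 0.0597]
ee_rot: [[0.995, 0.102, 0.002], [0.102, -0.995, -0.001], [0.002, 0.001, -1.0]]
contact_force: [0.1, 2.1, 10.3]
grip_width: 0.0187
grasp_force: 48.4
time_s: 4.17
tcp_pos: [0.4654, -0.1966, 0.0597]
ee_rot: [[0.995, 0.102, 0.002], [0.102, -0.995, -0.001], [0.002, 0.001, -1.0]]
contact_force: [-0.8, 1.3, 10.7]
grip_width: 0.0184
grasp_force: 48.4
```

```bash
python3 -m handwheel '[{"turn":[0,0,0],"xyz":[0,0,-0.08],"grip":15},{"turn":[0,0,0],"xyz":[0,0,-0.12],"grip":15},{"turn":[0,0,0],"xyz":[0.06,-0.07,-0.04],"grip":15},{"turn":[0,0,0],"xyz":[0.08,-0.094,0],"grip":15},{"turn":[0,0,0],"xyz":[0.08,-0.094,0],"grip":15},{"turn":[0,0,0],"xyz":[0.08,-0.094,0],"grip":15},{"turn":[0,0,0],"xyz":[0.08,-0.094,0],"grip":15},{"turn":[0,0,0],"xyz":[0.016,-0.018,0],"grip":15}]'
python3 -m handwheel '[{"turn":[0,0,0],"xyz":[0,0,0],"grip":15},{"turn":[0,0,0],"xyz":[0,0,0],"grip":15},{"turn":[0,0,0],"xyz":[0,0,0],"grip":15}]'
python3 - <<'E'
from h import *
import pickle
s=env.sense();print(s['tcp_pos'],s['contact_force'],s['wrist_torque'])
im=cams.grab_frame('wrist');p=cams.camera_params('wrist');pickle.dump(p,open('w3.pkl','wb'))
cv2.imwrite('pics/w3.png',im[:,:,::-1])
H=[[.5695,-.0464,.055],[.5741,-.1065,.055],[.5788,-.1657,.055]]
print(proj('wrist',H,p))
cv2.imwrite('pics/w3b.png',cv2.resize(im[:,:,::-1],(800,600),interpolation=2))
E
```

```text
time_s: 4.83
tcp_pos: [0.571, -0.0418, 0.1308]
ee_rot: [[0.994, 0.105, 0.001], [0.105, -0.994, 0.001], [0.001, -0.001, -1.0]]
contact_force: [-0.2, 0.2, -1.1]
grip_width: 0.0187
grasp_force: 49.2
time_s: 5.08
tcp_pos: [0.5681, -0.0465, 0.1306]
ee_rot: [[0.995, 0.101, -0.0], [0.101, -0.995, -0.0], [-0.0, 0.0, -1.0]]
contact_force: [0.7, 0.0, -0.6]
grip_width: 0.0187
grasp_force: 49.2
[ 0.5681368  -0.04645916  0.13063762] [ 0.67926588  0.00068292 -0.57027421] [-0.03045497  0.00528723 -0.01673987]
[[250.65363137 201.71995356]
 [329.06860651 203.51078713]
 [404.05205926 204.94917335]]
```

View pics/w3b.png

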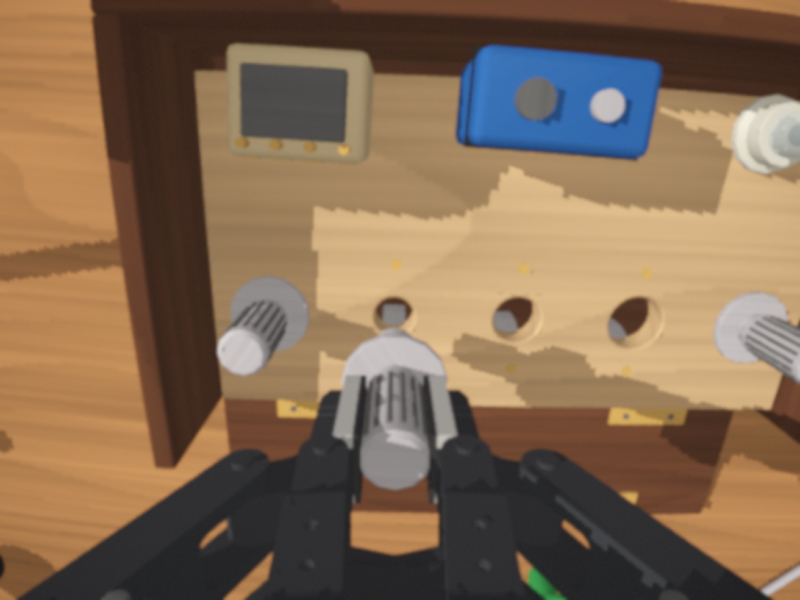

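This view (800x600) shows the 22 hole's rim around (517,319) and the 26 hole's around (636,322). The 18 hole is partly visible behind the flange, which spans x 344–446 with its top at y 333. I'll compare hole and flange centres in the same camera.

Run:
```python
from h import *
import pickle
from scipy.optimize import least_squares
p=pickle.load(open('w3.pkl','rb'));a=np.linspace(0,2*np.pi,180);C=np.c_[np.cos(a),np.sin(a),0*a]
def ext(c,r,zs):
    q=np.vstack([proj('wrist',np.r_[c,z]+r*C,p) for z in zs])*1.5625
    return np.array([q[:,0].min(),q[:,0].max(),q[:,1].min(),q[:,1].max()])
f=least_squares(lambda c:(ext(c,.019,[.117,.121])-[344,446,333,0])[:3],[.57,-.046]);print('flange',f.x,f.fun)
for n,r,e in [('22',.01175,[491,544,296,342]),('26',.01375,[608,665,295,349])]:
    h=least_squares(lambda c:ext(c,r,[.055])-e,[.574,-.1]);print(n,h.x,h.fun)
h=least_squares(lambda c:(ext(c,.00975,[.055])-[373,414,296,0])[:3],[.57,-.046]);print('18',h.x,h.fun)
print(env.sense()['tcp_pos'])
```

```text
flange [ 0.56657085 -0.04823531] [-1.61538194  1.61505128  0.12830115]
22 [ 0.57358845 -0.10828033] [ 2.76519176 -2.78897477  0.58342398 -0.72020713]
26 [ 0.57793768 -0.1687114 ] [ 1.64599278 -1.69043877  1.23508921 -1.39785332]
18 [ 0.56969798 -0.04729112] [ 0.55115409 -0.55105591 -0.01531919]
[ 0.56810878 -0.04663521  0.13065052]
```

```bash
python3 -m handwheel '[{"turn":[0,0,0],"xyz":[0.009,-0.001,0.04],"grip":15},{"turn":[0,0,0],"xyz":[0,0,0.04],"grip":15},{"turn":[0,0,0],"xyz":[0,0,0],"grip":15},{"turn":[0,0,0],"xyz":[0,0,0],"grip":15},{"turn":[0,0,0],"xyz":[0,0,0],"grip":15}]'
python3 -m handwheel '[{"turn":[0,0,0],"xyz":[0,0,0.004],"grip":15},{"turn":[0,0,0],"xyz":[0,0,0.004],"grip":15},{"turn":[0,0,0],"xyz":[0,0,0.004],"grip":15},{"turn":[0,0,0],"xyz":[0,0,0],"grip":15}]'
```

```text
time_s: 5.55
tcp_pos: [0.5713, -0.0457, 0.1071]
ee_rot: [[0.995, 0.101, 0.0], [0.101, -0.995, -0.0], [0.0, 0.0, -1.0]]
contact_force: [0.4, -0.6, -0.1]
grip_width: 0.0186
grasp_force: 49.2
time_s: 5.88
tcp_pos: [0.5713, -0.0451, 0.1029]
ee_rot: [[0.995, 0.102, 0.0], [0.102, -0.995, -0.0], [0.0, 0.0, -1.0]]
contact_force: [0.0, -0.2, -1.8]
grip_width: 0.0186
grasp_force: 49.2
```

```bash
python3 -m handwheel '[{"turn":[0,0,0],"xyz":[0,0.003,0.003],"grip":15},{"turn":[0,0,0],"xyz":[0,0,0.003],"grip":15},{"turn":[0,0,0],"xyz":[0,0,0],"grip":15}]'
python3 -m handwheel '[{"turn":[0,0,0],"xyz":[0,0,0.004],"grip":15},{"turn":[0,0,0],"xyz":[0,0,0],"grip":15}]'
```

```text
time_s: 6.13
tcp_pos: [0.5714, -0.046, 0.1009]
ee_rot: [[0.995, 0.102, -0.0], [0.102, -0.995, 0.0], [-0.0, -0.0, -1.0]]
contact_force: [-0.3, -0.0, -1.6]
grip_width: 0.0187
grasp_force: 49.2
time_s: 6.3
tcp_pos: [0.5714, -0.046, 0.0997]
ee_rot: [[0.995, 0.102, -0.0], [0.102, -0.995, 0.0], [-0.0, -0.0, -1.0]]
contact_force: [-0.2, -0.3, -1.2]
grip_width: 0.0185
grasp_force: 49.2
```

```bash
python3 -m handwheel '[{"turn":[0,0,0],"xyz":[0,0,0.003],"grip":15},{"turn":[0,0,0],"xyz":[0,0,0.003],"grip":15},{"turn":[0,0,0],"xyz":[0,0,0],"grip":15}]'
python3 -m handwheel '[{"turn":[0,0,0],"xyz":[0,0,0.004],"grip":15},{"turn":[0,0,0],"xyz":[0,0,0],"grip":15}]'
```

```text
time_s: 6.55
tcp_pos: [0.5712, -0.046, 0.0979]
ee_rot: [[0.995, 0.102, -0.0], [0.102, -0.995, -0.0], [-0.0, -0.0, -1.0]]
contact_force: [-0.2, -0.5, -0.7]
grip_width: 0.0188
grasp_force: 49.2
time_s: 6.72
tcp_pos: [0.5712, -0.046, 0.0967]
ee_rot: [[0.995, 0.102, -0.0], [0.102, -0.995, -0.0], [-0.0, -0.0, -1.0]]
contact_force: [-1.6, 0.1, -1.1]
grip_width: 0.0187
grasp_force: 49.2
```

The shank is in the hole with no force. I'll continue to the clip.

```bash
python3 -m handwheel '[{"turn":[0,0,0],"xyz":[0,0,0.005],"grip":15},{"turn":[0,0,0],"xyz":[0,0,0.005],"grip":15},{"turn":[0,0,0],"xyz":[0,0,0.005],"grip":15},{"turn":[0,0,0],"xyz":[0,0,0],"grip":15}]'
python3 -m handwheel '[{"turn":[0,0,0],"xyz":[0,0,0.005],"grip":15},{"turn":[0,0,0],"xyz":[0,0,0.005],"grip":15},{"turn":[0,0,0],"xyz":[0,0,0.005],"grip":15},{"turn":[0,0,0],"xyz":[0,0,0],"grip":15}]'
```

```text
time_s: 7.05
tcp_pos: [0.5713, -0.046, 0.092]
ee_rot: [[0.995, 0.102, -0.0], [0.102, -0.995, 0.0], [-0.0, -0.0, -1.0]]
contact_force: [-1.1, 0.4, -1.8]
grip_width: 0.0185
grasp_force: 49.1
time_s: 7.38
tcp_pos: [0.5713, -0.046, 0.0876]
ee_rot: [[0.995, 0.101, -0.0], [0.101, -0.995, -0.0], [-0.0, -0.0, -1.0]]
contact_force: [-1.8, -0.2, -1.8]
grip_width: 0.019
grasp_force: 49.0
```

```bash
python3 -m handwheel '[{"turn":[0,0,0],"xyz":[0,0,0.005],"grip":15},{"turn":[0,0,0],"xyz":[0,0,0.005],"grip":15},{"turn":[0,0,0],"xyz":[0,0,0],"grip":15}]'
python3 -m handwheel '[{"turn":[0,0,0],"xyz":[0,0,0.004],"grip":15},{"turn":[0,0,0],"xyz":[0,0,0.004],"grip":15},{"turn":[0,0,0],"xyz":[0,0,0],"grip":15}]'
```

```text
time_s: 7.63
tcp_pos: [0.5713, -0.046, 0.0846]
ee_rot: [[0.995, 0.102, -0.0], [0.102, -0.995, 0.0], [-0.0, -0.0, -1.0]]
contact_force: [-2.2, -1.0, -1.8]
grip_width: 0.0186
grasp_force: 49.0
time_s: 7.88
tcp_pos: [0.5713, -0.046, 0.0822]
ee_rot: [[0.995, 0.102, -0.0], [0.102, -0.995, 0.0], [-0.0, -0.0, -1.0]]
contact_force: [-2.2, 0.3, -1.5]
grip_width: 0.0186
grasp_force: 49.0
```

```bash
python3 -m handwheel '[{"turn":[0,0,0],"xyz":[0,0,0.004],"grip":15},{"turn":[0,0,0],"xyz":[0,0,0.004],"grip":15},{"turn":[0,0,0],"xyz":[0,0,0],"grip":15}]'
```

```text
time_s: 8.13
tcp_pos: [0.5714, -0.046, 0.0799]
ee_rot: [[0.995, 0.102, -0.0], [0.102, -0.995, 0.0], [-0.0, -0.0, -1.0]]
contact_force: [-3.4, -0.6, -0.5]
grip_width: 0.0187
grasp_force: 49.1
```

```bash
python3 -m handwheel '[{"turn":[0,0,0],"xyz":[-0.0015,0,0.004],"grip":15},{"turn":[0,0,0],"xyz":[0,0,0.004],"grip":15},{"turn":[0,0,0],"xyz":[0,0,0],"grip":15}]'
python3 -m handwheel '[{"turn":[0,0,0],"xyz":[0,0,0.004],"grip":15},{"turn":[0,0,0],"xyz":[0,0,0],"grip":15}]'
```

```text
time_s: 8.38
tcp_pos: [0.5711, -0.046, 0.0775]
ee_rot: [[0.995, 0.102, 0.0], [0.102, -0.995, 0.0], [0.0, -0.0, -1.0]]
contact_force: [-3.0, 0.3, 0.7]
grip_width: 0.0184
grasp_force: 49.1
time_s: 8.55
tcp_pos: [0.5711, -0.046, 0.0764]
ee_rot: [[0.995, 0.102, 0.0], [0.102, -0.995, 0.0], [0.0, -0.0, -1.0]]
contact_force: [-3.0, -0.0, 1.0]
grip_width: 0.0186
grasp_force: 49.1
```

```bash
python3 -m handwheel '[{"turn":[0,0,0],"xyz":[0,0,0.004],"grip":15},{"turn":[0,0,0],"xyz":[0,0,0],"grip":15}]'
```

```text
time_s: 8.72
tcp_pos: [0.5711, -0.0461, 0.0752]
ee_rot: [[0.995, 0.102, 0.0], [0.102, -0.995, -0.0], [0.0, 0.0, -1.0]]
contact_force: [-2.4, 0.5, 1.5]
grip_width: 0.0187
grasp_force: 49.2
```

```bash
python3 -m handwheel '[{"turn":[0,0,0],"xyz":[0,0,0.004],"grip":15},{"turn":[0,0,0],"xyz":[0,0,0],"grip":15}]'
python3 -m handwheel '[{"turn":[0,0,0],"xyz":[0,0,0.004],"grip":15},{"turn":[0,0,0],"xyz":[0,0,0],"grip":15}]'
```

```text
time_s: 8.88
tcp_pos: [0.5711, -0.0461, 0.074]
ee_rot: [[0.995, 0.102, 0.0], [0.102, -0.995, -0.0], [0.0, 0.0, -1.0]]
contact_force: [-2.3, -0.3, 3.7]
grip_width: 0.0186
grasp_force: 49.3
time_s: 9.05
tcp_pos: [0.5711, -0.0461, 0.0729]
ee_rot: [[0.995, 0.102, 0.0], [0.102, -0.995, -0.0], [0.0, 0.0, -1.0]]
contact_force: [-1.8, 0.3, 3.1]
grip_width: 0.0185
grasp_force: 49.4
```

```bash
python3 -m handwheel '[{"turn":[0,0,0],"xyz":[0,0,0.004],"grip":15},{"turn":[0,0,0],"xyz":[0,0,0],"grip":15}]'
python3 -m handwheel '[{"turn":[0,0,0],"xyz":[0,0,0.003],"grip":15},{"turn":[0,0,0],"xyz":[0,0,0],"grip":15}]'
```

```text
time_s: 9.22
tcp_pos: [0.5709, -0.046, 0.0714]
ee_rot: [[0.995, 0.102, -0.0], [0.102, -0.995, 0.0], [-0.0, -0.0, -1.0]]
contact_force: [-1.8, -1.6, 0.2]
grip_width: 0.0188
grasp_force: 49.3
time_s: 9.38
tcp_pos: [0.5709, -0.046, 0.0706]
ee_rot: [[0.995, 0.102, -0.0], [0.102, -0.995, 0.0], [-0.0, -0.0, -1.0]]
contact_force: [-1.8, -0.6, 1.0]
grip_width: 0.019
grasp_force: 49.3
```

```bash
python3 -m handwheel '[{"turn":[0,0,0],"xyz":[0,0,0.003],"grip":15},{"turn":[0,0,0],"xyz":[0,0,0],"grip":15}]'
python3 -m handwheel '[{"turn":[0,0,0],"xyz":[0,0,0.002],"grip":15},{"turn":[0,0,0],"xyz":[0,0,0],"grip":15}]'
```

```text
time_s: 9.55
tcp_pos: [0.5709, -0.046, 0.0697]
ee_rot: [[0.995, 0.102, -0.0], [0.102, -0.995, 0.0], [-0.0, -0.0, -1.0]]
contact_force: [-1.9, -0.4, 1.0]
grip_width: 0.0186
grasp_force: 49.3
time_s: 9.72
tcp_pos: [0.571, -0.0461, 0.0692]
ee_rot: [[0.995, 0.102, 0.0], [0.102, -0.995, 0.0], [0.0, -0.0, -1.0]]
contact_force: [-1.5, 0.1, 2.6]
grip_width: 0.0187
grasp_force: 49.3
```

Run:
```python
from h import *
im=cams.grab_frame('wrist');c=im[130:340,120:400,::-1];cv2.imwrite('pics/w4.png',cv2.resize(c,None,fx=2.8,fy=2.8,interpolation=2))
```

```text
(no output)
```

View pics/w4.png

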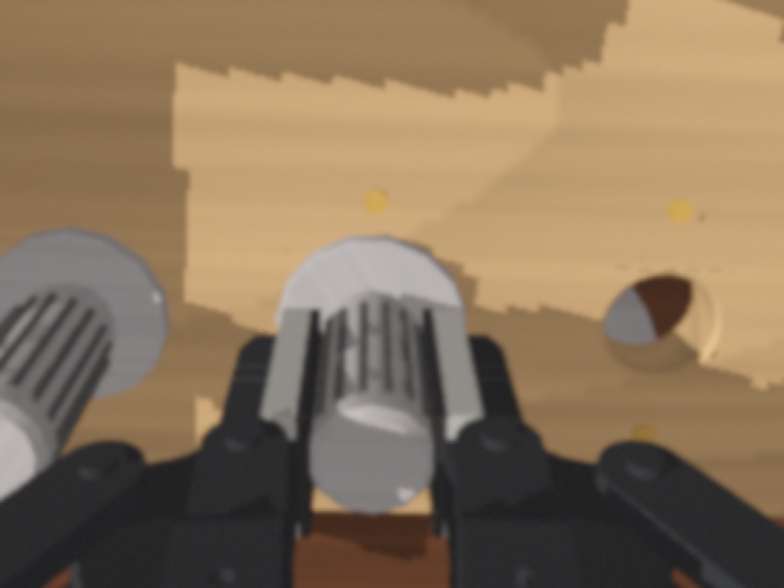

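The flange at (370,280) is almost on the deck, at about the same height as the stowed one at (75,310). I'll press on in small steps.

```bash
python3 -m handwheel '[{"turn":[0,0,0],"xyz":[0,0,0.002],"grip":15},{"turn":[0,0,0],"xyz":[0,0,0],"grip":15}]'
python3 -m handwheel '[{"turn":[0,0,0],"xyz":[0,0,0.002],"grip":15},{"turn":[0,0,0],"xyz":[0,0,0],"grip":15}]'
```

```text
time_s: 9.93
tcp_pos: [0.571, -0.0461, 0.0687]
ee_rot: [[0.995, 0.102, 0.0], [0.102, -0.995, -0.0], [0.0, 0.0, -1.0]]
contact_force: [-2.5, -0.7, 3.6]
grip_width: 0.0187
grasp_force: 49.7
time_s: 10.1
tcp_pos: [0.5711, -0.046, 0.0686]
ee_rot: [[0.995, 0.102, 0.001], [0.102, -0.995, -0.0], [0.001, 0.0, -1.0]]
contact_force: [-4.4, 0.4, 11.4]
grip_width: 0.0184
grasp_force: 50.7
```

```bash
python3 -m handwheel '[{"turn":[0,0,0],"xyz":[0,0,0.002],"grip":15},{"turn":[0,0,0],"xyz":[0,0,0],"grip":15}]'
```

```text
time_s: 10.27
tcp_pos: [0.5711, -0.046, 0.0685]
ee_rot: [[0.995, 0.102, 0.001], [0.102, -0.995, -0.0], [0.001, 0.0, -1.0]]
contact_force: [-7.3, -0.3, 18.6]
grip_width: 0.0188
grasp_force: 51.4
```

It seats at TCP z 0.0685, where 0.0687 was predicted. I'll relieve the pressure and let go.

```bash
python3 -m handwheel '[{"turn":[0,0,0],"xyz":[-0.001,0,-0.003],"grip":15},{"turn":[0,0,0],"xyz":[0,0,0],"grip":28},{"turn":[0,0,0],"xyz":[0,0,0],"grip":40},{"turn":[0,0,0],"xyz":[0,0,0],"grip":40},{"turn":[0,0,0],"xyz":[0,0,0],"grip":40}]'
```

```text
time_s: 10.68
tcp_pos: [0.5708, -0.0461, 0.0682]
ee_rot: [[0.995, 0.102, 0.0], [0.102, -0.995, 0.0], [0.0, -0.0, -1.0]]
contact_force: [-0.5, 0.4, 0.0]
grip_width: 0.0401
grasp_force: 0.0
```

```bash
python3 -m handwheel '[{"turn":[0,0,0],"xyz":[0,0,-0.05],"grip":40},{"turn":[0,0,0],"xyz":[0,0,-0.1],"grip":40},{"turn":[0,0,0],"xyz":[0,0,-0.12],"grip":40},{"turn":[0,0,0],"xyz":[-0.08,0,-0.12],"grip":40},{"turn":[0,0,0],"xyz":[-0.12,0,-0.12],"grip":40},{"turn":[0,0,0],"xyz":[-0.1,0,-0.1],"grip":40},{"turn":[0,0,0],"xyz":[0,0,0],"grip":40},{"turn":[0,0,0],"xyz":[0,0,0],"grip":40}]'
python3 - <<'E'
from h import *
im=cams.grab_frame('wrist');a=cv2.resize(im[:240,60:460,::-1],(600,360),interpolation=2)
s=cams.grab_frame('side');b=cv2.resize(s[90:305,200:365,::-1],None,fx=1.2,fy=1.2,interpolation=2)
b=cv2.copyMakeBorder(b,0,360-b.shape[0],0,0,0);cv2.imwrite('pics/end.png',np.hstack([a,b]))
E
```

```text
time_s: 11.35
tcp_pos: [0.489, -0.0547, 0.2446]
ee_rot: [[0.995, 0.101, 0.003], [0.101, -0.995, -0.001], [0.003, 0.001, -1.0]]
contact_force: [0.4, -0.1, -0.5]
grip_width: 0.0399
grasp_force: 0.0
```

View pics/end.png

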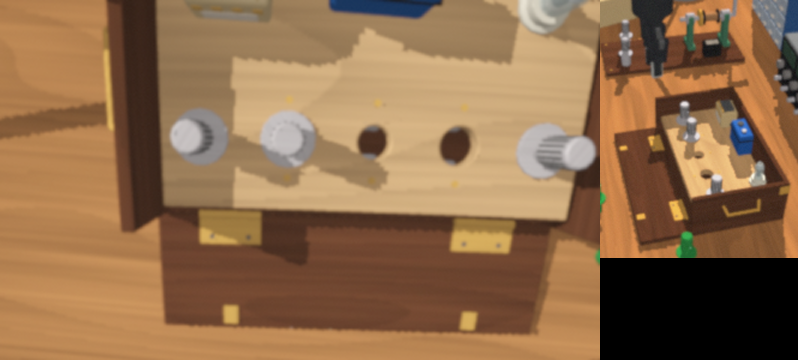

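The final picture shows the former stowed at (288,138), upright with its flange on the deck. The gripper is clear, the flap is empty, and both winder formers are still standing.

```bash
python3 -c "
from station import env
print(env.finish_job())"
```

```text
the job is handed in; nothing more can be done
None
```

The 18 mm former is pressed down through its clip in its own hole, flange flat on the deck and let go; it needed under 20 N, nothing else was touched, and the job is handed in (no verdict was returned).

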